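# Stow the vial caddy and lock it down

## Task

Stow the vial caddy for the drive: carry it level to the docking plate and set it down flat in the bay beside the slotted rail, with all three vials still standing in it. Then lift the loop-handled hold-down out of its parking block, lower its T-head into the rail's slot about opposite the middle of the caddy until the collar sits on the rail, and turn it a quarter turn so that the head catches under the lips and the arm lies square over the caddy's rim. Let go of everything and leave the other things on the table where they are.

Things in the scene. Friction and masses are not known exactly. Their poses are not given: they have to be found in the camera images.
- dock: Docking plate, fixed. Origin: bay centre at table level. Bay floor: aluminium, 4 mm above the table. The caddy has 6 mm play each way between the slotted rail's face (x=-52 mm), a round steel stop rod opposite (inner face x=+52) and one at each y end (inner faces y=+-68); rod tops 9 mm above the table. The rail runs along y on the -x side.
- dock_slot (a point): Middle of the slot in the steel rail's top, 24 mm above the table, at dock x=-76 mm. Axes as the dock's: slot runs along y, +x points to the bay. Rail: channel 48 mm wide, 24 tall, 180 long. Slot: 22 mm wide, full length, between lips 3 mm thick; below them the channel is 43 mm wide, 18 deep.
- caddy: Grey open tray 92 mm (x) by 124 mm (y), walls 3 mm thick, rim 26 mm high, with three square cells in a row along y (centres y=-34, 0, +34 mm) for the vials, and a rigid aluminium overhead handle along y. About 0.35 kg with no vials. Origin: centre of its underside. It fits the bay with its x along the dock's x, either way round.
- caddy_handle (a point): Middle of the caddy's handle bar, 94 mm above its underside. The flat bar is 12 mm thick (x), 14 mm tall, and 108 mm long along y between its posts; the vial caps are 36 mm below its underside.
- vial_1: Capped glass vial, 25 mm diameter, 48 mm tall, standing loose in the caddy's cell at y=-34 (floor 3 mm above the caddy's underside). Origin: centre of its underside, z up along the vial.
- vial_2: Same kind of vial, in the middle cell.
- vial_3: Same kind of vial, in the cell at y=+34.
- hold_down: Steel, 0.2 kg. Origin: centre of its collar's underside, z up the stem. Collar 36 mm dia, 6 thick. Below: neck 11 mm dia, T-head 34 long (x), 14 wide (y), 6 to 13 mm under the origin. Arm along +x to 44 mm, 14 wide, underside 10 mm above the origin (4 mm over the stowed caddy's rim). Flat loop handle, top at 102 mm. x along the slot: head passes; across: caught. +x must end towards the bay.
- hold_down_grip (a point): Middle of the loop handle's upper part, 95 mm above the hold-down's origin, on its axis. The loop is flat: 40 mm wide along the hold-down's x, 9 mm thick along its y, with 40 mm from top to bottom; pinch it across y.
- hold_down_tip (a point): End of the hold-down's arm, 44 mm along its x from the axis, 14 mm above its origin.
- parking_block: Black block fixed to the table, 80 (x) by 56 (y) by 24 mm tall, with a pocket 41 (x) by 23 mm (y) in its top in which the hold-down stands loose and upright at the start, collar on the block's top, its x along the block's x. Origin: centre of the block's underside.
- reagent_c: Bystander: screw-cap reagent bottle, 43 mm diameter, 86 mm tall. Origin at the centre of its underside.
- bench_timer: Bystander: small flat timer 58x66x19 mm. Origin at the centre of its underside.
- petri_a: Bystander: closed petri dish 90 mm diameter, 15 mm tall. Origin at the centre of its underside.
Not all that is in view belongs to the job. Of the things that look like the hold_down, the larger one is meant.

How it is judged:
On the way, in this order (a step that is already met when the one before it is completed fails the run):
1. The caddy stands flat in the bay, released, before the hold-down is in the slot (x of caddy in the frame of dock between -0.0085 and 0.0085 m and y of caddy in the frame of dock between -0.0085 and 0.0085 m and z of caddy in the frame of dock between 0.0015 and 0.0065 m and angle between caddy's own z axis and vertical below 0.05 rad and contact force between the fingers and caddy below 0.5 N), for 0.2 s.
2. The hold-down's T-head is down in the slot, still lying along it (within 23 degrees), collar within 3.5 mm of the rail (x of hold_down in the frame of dock between -0.0825 and -0.0695 m and y of hold_down in the frame of dock between -0.055 and 0.055 m and z of hold_down in the frame of dock between 0.02 and 0.0275 m and angle between the x axis of hold_down and the y axis of dock, either way round below 0.4 rad), for 0.1 s.
At the end, for the whole second after the job is handed in: Caddy flat in the bay (8.5 mm of its centre, tilt under 3 deg), vials upright in it; hold-down in the slot (6.5 mm of its line, 55 mm of its middle), collar down within 2.5 mm, upright within 4 deg, arm over the rim within 17 deg of square; at rest (x of caddy in the frame of dock between -0.0085 and 0.0085 m and y of caddy in the frame of dock between -0.0085 and 0.0085 m and z of caddy in the frame of dock between 0.0015 and 0.0065 m and angle between caddy's own z axis and vertical below 0.05 rad and distance between each of vial_1, vial_2, vial_3 and caddy below 0.046 m and angle between each of vial_1, vial_2, vial_3's own z axis and vertical below 0.25 rad and x of hold_down in the frame of dock between -0.0825 and -0.0695 m and y of hold_down in the frame of dock between -0.055 and 0.055 m and z of hold_down in the frame of dock between 0.0215 and 0.0265 m and angle between hold_down's own z axis and vertical below 0.07 rad and angle between the x axis of hold_down and the x axis of dock, either way round below 0.3 rad and x of hold_down_tip in the frame of dock above -0.046 m and linear speed of each of caddy, hold_down below 0.02 m/s); the robot touches nothing.
It fails at once if The caddy is tipped more than 23 degrees (angle between caddy's own z axis and vertical above 0.4 rad).
It fails at once if A vial leaves the caddy (distance between any of vial_1, vial_2, vial_3 and caddy above 0.07 m).
It fails at once if A bystander is moved by more than 25 mm (distance of any of reagent_c, bench_timer, petri_a from where it was at the start of the episode above 0.025 m).
It also fails if it takes over 58 s, if anything falls off the work surface, if the arm or the gripper's body presses on something with over 40 N, if the wrist force passes 120 N, or if a joint passes its speed limit or range.

## Robot

A 6-joint arm with a two-finger parallel gripper is mounted at the origin on a cart in front of the work surface, level with it; the furniture and walls round the work are solid. World frame = base frame: x ahead of the robot, y to its left, z up, the work surface at z = 0. Lengths are in m, angles in rad, forces in N, time in s.
With the tool pointing down it reaches from about 0.275 to 1 m from the base axis. Payload 8.4 kg.
Tool frame: the origin (TCP) lies on the front face of the gripper's body, between the roots of the fingers; the fingertips stand 73 mm ahead of it and the grasp point (between the pads) lies 54 mm ahead of it; z points along the fingers, y is the direction in which the jaws open and shut (so a half turn about z gives the same grasp; the last joint's range is limited). The gripper opens to 85 mm and grips with 20 to 120 N. Pads are 22 mm wide; open, the fingers measure 114 mm over their backs; the gripper's body (76 mm by 85 mm) begins 54 mm behind the grasp point. The pads swing forward as they close: fully open they stand 13 mm farther back than shut.
Start: joints at [1.203, 0.353, 1.633, -0, 1.155, -0.002], TCP at [0.224, 0.584, 0.304] pointing down, gripper open.
Joint ranges: [-2.63, 2.63], [-0.92, 2.1], [0.06, 2.66], [-1.3, 4.44], [0, 2.69], [-3.02, 3.02]. Speed limits (rad/s): [2.22, 2.22, 2.79, 3.14, 3.14, 3.14].

## Interface

Orientations are given as a rotation vector (axis times angle).
In Python, from workcell import * gives the robot as it stands.
- The arm moves only by the tool drive_tool, never from a script. Its argument "commands" is text: rows parted by semicolons, each of 5 numbers parted by spaces: the shift along the tool's x, y, z in mm, then the turn about the tool's z in rad, then the finger opening in mm, from 0 to 85.4. In form: dx dy dz yaw hand; .... A call has 1 to 5 rows; each row is the pose to reach, as a shift and turn from the pose commanded when the call began, along the tool's axes at that moment; what a row does not reach only later rows make up. A row lasts 1/12 s, in which the tool goes at most 41.7 mm and 7.16 degrees, less where a joint would pass 70% of its speed; a pose out of reach is approached as far as the arm can. A call with a gripper value outside its range is refused whole. The fingers move at their own pace and stop on an object; the grip force is fixed at half the most. Time passes only in rows, so rows that repeat a pose let the fingers close. It gives the time, the measured TCP pose, the force and the opening at its end, in the units of the state.
- state(): the state, without advancing time (a new reading comes with each control period).
- capture(name): name is "scene" or "top" or "wrist"; returns the picture (400x640x3 uint8, red, green, blue); there is no depth.
- camera_params(name): a dict with "fx", "fy", "cx", "cy" (pixels), "rvec" (rotation vector, rad) and "tvec" (3), from world to camera coordinates, as OpenCV has them. Camera axes: x right, y down, z forward; pixel columns grow to the right and rows downward; lengths in m; the calibration is good to about 2 mm. The wrist camera is an equidistant fisheye: a pixel r from the principal point sees the ray r / f radians off the axis. A picture is of the moment at which its call begins: read the wrist's pose just before it. camera_params takes no time and is no camera call; for the wrist camera it gives the pose at the moment of the call.
- finish_job(): hands the job in, once; it reports no verdict.
Trained networks look in the newest picture that a camera, given by its name, has taken for a name from the list of things; names that differ only in an ending like _2 or _b are one class to them, and where a whole thing is asked for, a point or a joint stands for the part that bears it (a point fixed in the world has none). Each returns a list of dicts, best first, with "p" (0 to 1); they miss things now and then, are a little off and sometimes report something else, mostly with a low value. They report only what shows in the picture. A call takes as long as a camera call. They do not tell look-alikes from the thing itself.
- recognise(camera, label): "bbox" ([centre column, centre row, width, height] as shares, 0 to 1, of the picture: columns of its width, rows of its height, round what is visible of it).
- cut_out(camera, label): "pixels" (400x640 bool, what is visible of it) and "bbox" ([centre column, centre row, width, height] as shares, 0 to 1, of the picture: columns of its width, rows of its height, round what is visible of it).
- place_of(camera, label): "location" ([row, column] as shares, 0 to 1, of the picture: columns of its width, rows of its height: a listed point, or the origin of a listed thing).
The state is a dict: "clock": time; "joint_positions": joint angles; "dq": joint speeds; "effort": joint torques, N m; "tcp_pos": TCP position; "ee_rot": TCP orientation; "wrist_force": force on the tool from outside, world axes, zero at the start; "wrist_torque": the same for the moment, N m; "width": finger opening in m.
Only numpy, scipy, OpenCV 4.12 (cv2) and the standard library are available. Lean on these libraries where they do the work, as an engineer would, in place of code of your own. Each camera call takes 0.05 s, during which the arm holds its last target.

## Working session

There is one attempt and no reset: what is moved stays moved. The work goes in short steps, Python scripts to look and compute and a tool call to move; the robot and the scene stay as the last step left them, time stands still between calls to the robot, and variables do not carry over. Pictures are saved under pics/ and viewed, and the job is handed in when it is done.

Besides the shell and the picture viewer there is one more tool, called after ">>>" as name(argument=value, ...) on one line, values as JSON. drive_tool: Moves the arm, as the interface text tells. Its arguments: {"type":"object","properties":{"commands":{"type":"string"}},"required":["commands"]}

```bash
ls; mkdir -p pics
python3 - <<'E'
from workcell import *
import cv2
s=state(); print(s)
for c in ["scene","top","wrist"]:
    im=capture(c); cv2.imwrite(f"pics/{c}0.png",im[:,:,::-1]); print(c,camera_params(c))
    for l in ["dock","dock_slot","caddy","caddy_handle","hold_down","hold_down_grip","hold_down_tip","parking_block","reagent_c","bench_timer","petri_a"]:
        if c=="wrist" : continue
        print(l,[(round(d['p'],2),round(d['location'][1]*640,1),round(d['location'][0]*400,1)) for d in place_of(c,l)][:4])
print(state()['clock'])
E
```

```text
pics
{'clock': 0.0, 'joint_positions': array([ 1.20261927e+00,  3.53644813e-01,  1.63414026e+00, -2.61317550e-05,
        1.15517551e+00, -2.37957845e-03]), 'dq': array([-0.00091345, -0.00129225,  0.00023692,  0.00062209,  0.0002923 ,
        0.00074298]), 'effort': array([-4.46702703e-03, -6.05250192e+01, -3.42065012e+01, -2.64511609e-04,
        9.39606805e-03,  8.49110990e-06]), 'tcp_pos': array([0.22341907, 0.58330449, 0.30316107]), 'ee_rot': array([-5.71337126e-01, -3.08897039e+00,  2.11872017e-03]), 'wrist_force': array([ 0.16153805, -0.90463045,  0.17204024]), 'wrist_torque': array([ 0.00845433, -0.02538202, -0.04133306]), 'width': 0.08542322045005625}
scene {'fx': 456.9598615090711, 'fy': 456.9598615090711, 'cx': 315.1277641618837, 'cy': 198.56856365438742, 'rvec': array([ 2.18371847, -1.03107982,  0.3918357 ]), 'tvec': array([-0.33467989,  0.4285906 ,  1.01206546])}
dock [(0.66, 316.3, 244.5)]
dock_slot [(0.88, 296.9, 246.6)]
caddy [(0.82, 214.6, 206.8)]
caddy_handle [(0.87, 208.4, 183.3)]
hold_down [(0.89, 398.6, 314.3), (0.72, 353.4, 312.5)]
hold_down_grip [(0.72, 404.3, 2
[... 421 characters left out ...]
01 ]), 'tvec': array([0.04194453, 0.5931073 , 1.0789111 ])}
dock [(0.76, 325.2, 227.3)]
dock_slot [(0.67, 323.7, 248.5)]
caddy [(0.9, 222.0, 259.2)]
caddy_handle []
hold_down [(0.46, 403.4, 266.3)]
hold_down_grip [(0.68, 443.2, 241.9), (0.64, 407.8, 270.4)]
hold_down_tip [(0.53, 434.2, 236.3), (0.48, 409.6, 276.9)]
parking_block [(0.81, 431.3, 248.2)]
reagent_c [(0.7, 248.7, 191.9)]
bench_timer [(0.62, 279.1, 168.3), (0.57, 436.8, 235.2)]
petri_a [(0.69, 320.1, 162.3)]
wrist {'fx': 309.70691628693146, 'fy': 309.70691628693146, 'cx': 323.0324308253272, 'cy': 205.09302261271006, 'rvec': array([-2.35788503, -1.62240373, -0.26455415]), 'tvec': array([-0.62597322, -0.04135137,  0.38198695])}
1.25
```

View pics/scene0.png

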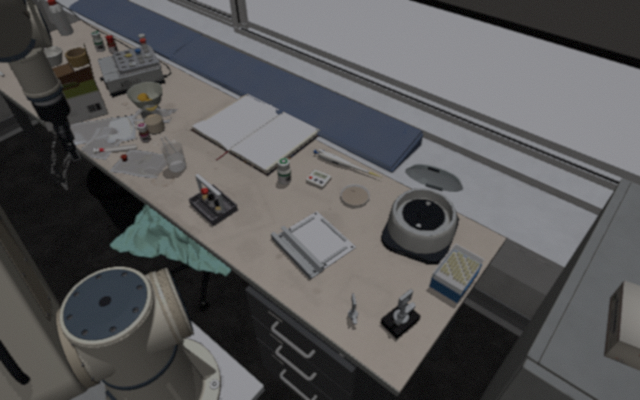

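View pics/top0.png

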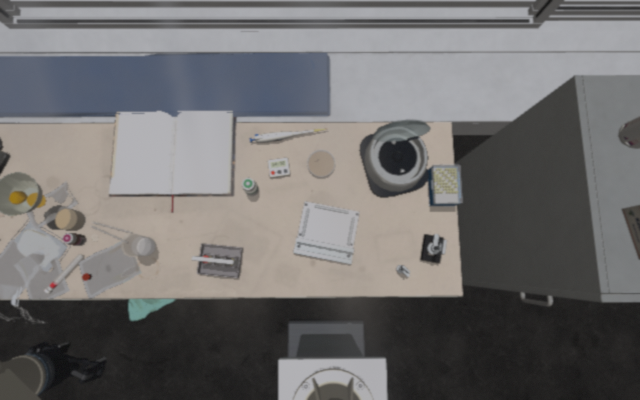

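View pics/wrist0.png

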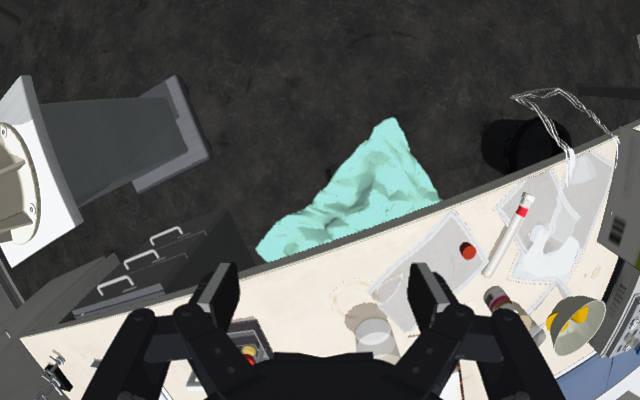

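Run:
```python
import cv2
a=cv2.imread('pics/scene0.png')[150:350,150:470]; cv2.imwrite('pics/sc.png',cv2.resize(a,None,fx=2.5,fy=2.5,interpolation=cv2.INTER_CUBIC))
a=cv2.imread('pics/top0.png')[130:320,180:470]; cv2.imwrite('pics/tc.png',cv2.resize(a,None,fx=2.7,fy=2.7,interpolation=cv2.INTER_CUBIC))
```

```text
(no output)
```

View pics/sc.png

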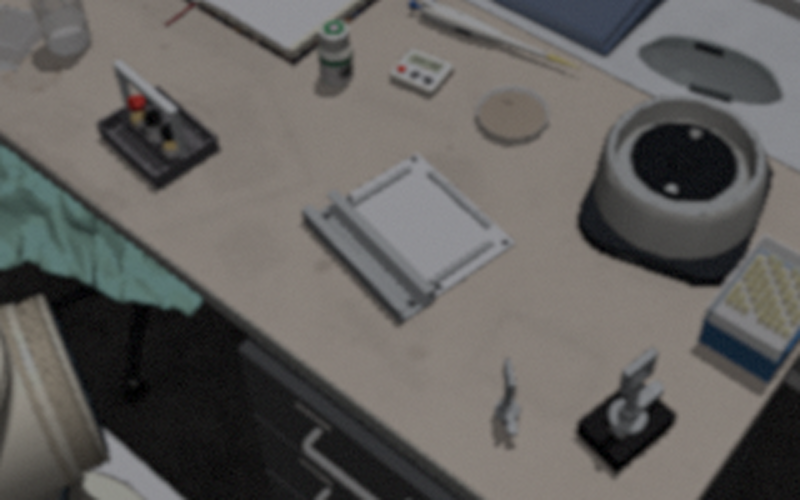

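View pics/tc.png

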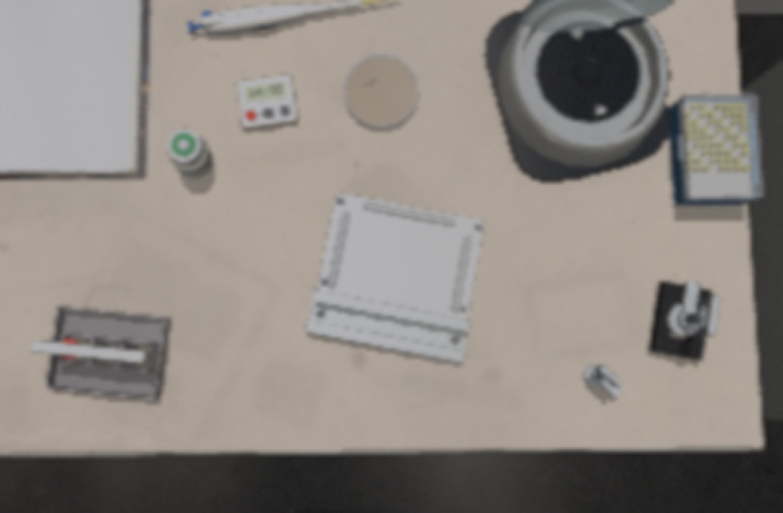

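The scene picture shows the caddy at (214,205) and the dock at (316,245). The hold-down stands in its black block at (402,315), with a smaller look-alike loose on the table at (353,310). In the top view the hold-down is at (432,247) and the look-alike at (403,270). I choose the one in the black block.

```bash
cat > h.py <<'E'
import numpy as np, cv2
from scipy.spatial.transform import Rotation as R
def cam(p):
    return R.from_rotvec(p['rvec']).as_matrix(), np.array(p['tvec'])
def ray(p,u,v,fish=False):
    M,t=cam(p); x=(u-p['cx'])/p['fx']; y=(v-p['cy'])/p['fy']
    if fish:
        r=np.hypot(x,y); s=np.sin(r)/max(r,1e-9); d=np.array([x*s,y*s,np.cos(r)])
    else: d=np.array([x,y,1.])
    return -M.T@t, M.T@d/np.linalg.norm(d)
def onz(p,u,v,z,fish=False):
    o,d=ray(p,u,v,fish); return o+d*(z-o[2])/d[2]
def proj(p,X,fish=False):
    M,t=cam(p); c=np.atleast_2d(X)@M.T+t
    if fish:
        rho=np.hypot(c[:,0],c[:,1]); th=np.arctan2(rho,c[:,2]); k=th/np.maximum(rho,1e-9)
        return np.stack([p['fx']*c[:,0]*k+p['cx'],p['fy']*c[:,1]*k+p['cy']],1)
    return np.stack([p['fx']*c[:,0]/c[:,2]+p['cx'],p['fy']*c[:,1]/c[:,2]+p['cy']],1)
def tri(r1,r2):
    A=np.stack([r1[1],-r2[1]],1); s=np.linalg.lstsq(A,r2[0]-r1[0],rcond=None)[0]
    a=r1[0]+s[0]*r1[1]; b=r2[0]+s[1]*r2[1]; return (a+b)/2,np.linalg.norm(a-b)
E
python3 - <<'E'
from workcell import *
from h import *
np.set_printoptions(precision=4,suppress=True)
T=camera_params('top');S=camera_params('scene');W=camera_params('wrist')
print('campos',ray(T,0,0)[0],ray(S,0,0)[0],ray(W,0,0)[0])
print('tri caddyorig',tri(ray(T,222,259.2),ray(S,214.6,206.8)))
print('tri grip',tri(ray(T,443.2,241.9),ray(S,404.3,294.4)))
print('block',tri(ray(T,431.3,248.2),ray(S,402,320.2)), onz(T,431.3,248.2,0))
print('dock',tri(ray(T,325.2,227.3),ray(S,316.3,244.5)), onz(T,325.2,227.3,0.002))
print('slot',tri(ray(T,323.7,248.5),ray(S,296.9,246.6)), onz(T,323.7,248.5,0.024))
f=lambda u,v:(180+u/2.7,130+v/2.7)
print('small',onz(T,*f(600,380),0.03))
for n,u,v,z in [('rail L low',307,332,.024),('railLup',315,292,.024),('railRlow',463,362,.024),('railRup',471,327,.024),('plateUL',336,195,.004),('plateUR',483,222,.004),
 ('cad UL',60,307,.026),('UR',170,318,.026),('LR',157,402,.026),('LL',48,386,.026),('handleL',33,346,.1),('handleR',144,356,.1),
 ('bUL',661,281,.024),('bUR',717,290,.024),('bLR',703,361,.024),('bLL',650,352,.024),('table edge',500,448,0)]:
    print(n,onz(T,*f(u,v),z))
s=state(); M=R.from_rotvec(s['ee_rot']).as_matrix(); print(M)
print('cam in tool', M.T@(ray(W,0,0)[0]-s['tcp_pos'])); print(cam(W)[0]@M)
E
```

```text
campos [0.4223 0.05   1.1562] [-0.0735 -0.5202  1.0218] [0.1468 0.6144 0.3748]
tri caddyorig (array([0.4441, 0.3334, 0.0034]), np.float64(0.00024972276895921674))
tri grip (array([ 0.4814, -0.3077,  0.1168]), np.float64(0.010183015368794044))
block (array([ 0.4742, -0.3124,  0.0108]), np.float64(0.005051536029135368)) [ 0.4728 -0.3139  0.    ]
dock (array([ 0.5433,  0.0143, -0.0235]), np.float64(0.0011362477626269665)) [0.5403 0.0154 0.002 ]
slot (array([0.4727, 0.0219, 0.0316]), np.float64(0.0010506910931207185)) [0.4735 0.0213 0.024 ]
small [ 0.405  -0.2133  0.03  ]
rail L low [0.4607 0.1123 0.024 ]
railLup [0.5055 0.1034 0.024 ]
railRlow [ 0.426 -0.062  0.024]
railRup [ 0.4648 -0.0719  0.024 ]
plateUL [0.6198 0.0799 0.004 ]
plateUR [ 0.5868 -0.0908  0.004 ]
cad UL [0.4907 0.3889 0.026 ]
UR [0.4775 0.2656 0.026 ]
LR [0.3851 0.2779 0.026 ]
LL [0.4035 0.3988 0.026 ]
handleL [0.446  0.3932 0.1   ]
handleR [0.4347 0.2776 0.1   ]
bUL [ 0.515  -0.2888  0.024 ]
bUR [ 0.5043 -0.3519  0.024 ]
bLR [ 0.4249 -0.3313  0.024 ]
bLL [ 0.4354 -0.2722  0.024 ]
table edge [ 0.3299 -0.1041  0.    ]
[[-0.9338  0.3577 -0.    ]
 [ 0.3577  0.9338  0.    ]
 [ 0.      0.     -1.    ]]
cam in tool [ 0.0827  0.0012 -0.0709]
[[ 0.0002  1.      0.0008]
 [-0.9479  0.0005 -0.3187]
 [-0.3187 -0.0007  0.9479]]
```

```bash
cat > mv.py <<'E'
import sys; from workcell import *; from h import *
np.set_printoptions(precision=4,suppress=True)
def need(P,yy=None,s=None):
    """P: world TCP target; yy: desired world angle of tool y (mod pi nearest)"""
    s=s or state(); M=R.from_rotvec(s['ee_rot']).as_matrix()
    d=M.T@(np.array(P)-s['tcp_pos'])*1000
    cur=np.arctan2(M[1,1],M[0,1]); y=0
    if yy is not None:
        y=-((yy-cur+np.pi/2)%np.pi-np.pi/2)
    print('tool shift mm',d.round(1),'yaw',round(y,3),'alt',round(y-np.sign(y)*np.pi,3),'cur yang',round(cur,4),'q6',s['joint_positions'][5].round(3),'tcp',s['tcp_pos'],'tilt',M[:,2],'F',s['wrist_force'].round(2),'w',round(s['width'],4),'t',round(s['clock'],2))
E
python3 -c "
from mv import *
need([.44,.335,.28],-0.1)"
```

```text
tool shift mm [-291.1 -154.8   23.9] yaw 1.305 alt -1.837 cur yang 1.205 q6 -0.002 tcp [0.2236 0.5837 0.3039] tilt [-0.  0. -1.] F [ 0.59 -0.06  0.34] w 0.0856 t 1.25
```

>>> drive_tool(commands="-40 -20 5 0.12 85; -80 -40 10 0.24 85; -120 -60 15 0.36 85; -160 -80 20 0.48 85; -200 -100 22 0.6 85")

```text
clock: 1.67
tcp_pos: [0.3642, 0.4292, 0.2825]
ee_rot: [-1.466, -2.778, 0.0]
wrist_force: [0.6, -0.1, 0.3]
width: 0.0851
```

```bash
python3 -c "
from mv import *
need([.44,.335,.28],-0.1)"
```

```text
tool shift mm [-120.6    9.4    2.5] yaw 0.7 alt -2.442 cur yang 0.5997 q6 0.265 tcp [0.3642 0.4292 0.2825] tilt [-0.0001 -0.0002 -1.    ] F [ 0.57 -0.1   0.28] w 0.0851 t 1.67
```

>>> drive_tool(commands="-24 2 2 0.12 85; -50 4 2 0.24 85; -76 6 2 0.36 85; -100 8 2 0.48 85; -120 9 2 0.6 85")

```text
clock: 2.08
tcp_pos: [0.4402, 0.3359, 0.281]
ee_rot: [2.223, 2.219, 0.0]
wrist_force: [0.2, 1.2, 0.1]
width: 0.0851
```

>>> drive_tool(commands="0 0 0 0.1 85; 0 0 0 0.1 85")

```text
clock: 2.25
tcp_pos: [0.4399, 0.3363, 0.281]
ee_rot: [2.331, 2.106, 0.0]
wrist_force: [-0.0, -0.3, 0.1]
width: 0.0851
```

Run:
```python
from mv import *
W=camera_params('wrist'); im=capture('wrist'); cv2.imwrite('pics/w1.png',im[:,:,::-1])
need([.44,.335,.28],-0.1)
for l in ['caddy','caddy_handle']:
    for d in place_of('wrist',l)[:2]:
        u,v=d['location'][1]*640,d['location'][0]*400
        print(l,d['p'],u,v,onz(W,u,v,0.094 if 'h' in l else 0,True))
```

```text
tool shift mm [-1.8  0.7  0.9] yaw 0.006 alt -3.136 cur yang -0.0944 q6 0.746 tcp [0.4394 0.3369 0.2809] tilt [-0.      0.0002 -1.    ] F [-0.86  0.12 -0.08] w 0.0849 t 2.3
caddy 0.64 325.888 172.2 [0.4433 0.3411 0.    ]
caddy 0.58 327.168 145.2 [0.4479 0.3725 0.    ]
caddy_handle 0.96 320.192 201.79999999999998 [0.437  0.3361 0.094 ]
```

View pics/w1.png

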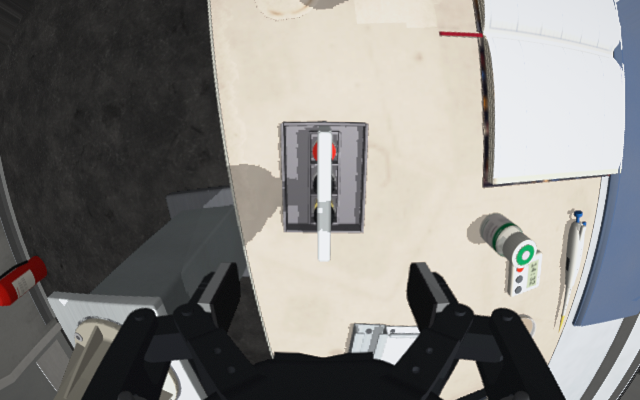

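The wrist view shows the caddy at (325,177). Its bar is nearly vertical in the image, from (323,130) to (323,261).

Run:
```python
from mv import *
W=camera_params('wrist')
a=cv2.imread('pics/w1.png')[110:275,260:390]; cv2.imwrite('pics/w1c.png',cv2.resize(a,None,fx=3.6,fy=3.6,interpolation=cv2.INTER_CUBIC))
for n,u,v,z in [('far',323.5,130,.101),('near',323.5,261,.101),('UL',284,122,.026),('UR',368,123,.026),('LR',364,233,.026),('LL',286,231,.026)]:
    print(n,onz(W,u,v,z,True))
```

```text
far [0.4446 0.3999 0.101 ]
near [0.434  0.2823 0.101 ]
UL [0.4038 0.4064 0.026 ]
UR [0.4914 0.3975 0.026 ]
LR [0.4802 0.2731 0.026 ]
LL [0.3909 0.2838 0.026 ]
```

View pics/w1c.png

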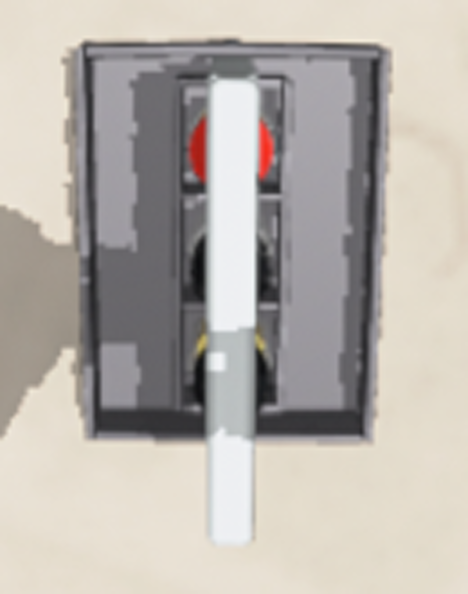

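```bash
python3 -c "
from mv import *
need([.44,.3405,.147],-0.094)"
```

```text
tool shift mm [  3.    0.8 133.9] yaw 0.003 alt -3.139 cur yang -0.0913 q6 0.744 tcp [0.439  0.3375 0.2809] tilt [-0.      0.0002 -1.    ] F [ 0.16 -0.45  0.64] w 0.0851 t 2.4
```

>>> drive_tool(commands="1 0 35 0 85; 2 1 70 0 85; 3 1 100 0 85; 3 1 125 0 85; 3 1 134 0 85")

```text
clock: 2.82
tcp_pos: [0.4384, 0.3396, 0.1435]
ee_rot: [-2.32, -2.118, 0.008]
wrist_force: [-0.2, -0.6, 0.2]
width: 0.085
```

>>> drive_tool(commands="0 0 0 0 60; 0 0 0 0 40; 0 0 0 0 25; 0 0 0 0 15; 0 0 0 0 5")

```text
clock: 3.23
tcp_pos: [0.4411, 0.3406, 0.1483]
ee_rot: [2.324, 2.114, 0.004]
wrist_force: [-0.7, -0.5, 0.5]
width: 0.0252
```

>>> drive_tool(commands="0 0 0 0 5; 0 0 0 0 5")

```text
clock: 3.4
tcp_pos: [0.441, 0.3405, 0.1481]
ee_rot: [2.324, 2.113, 0.003]
wrist_force: [-0.1, -0.9, 6.6]
width: 0.0109
```

>>> drive_tool(commands="0 0 0 0 5; 0 0 -4 0 5; 0 0 -10 0 5; 0 0 -18 0 5; 0 0 -26 0 5")

```text
clock: 3.82
tcp_pos: [0.4403, 0.34, 0.1735]
ee_rot: [-2.324, -2.113, 0.001]
wrist_force: [-0.8, 0.0, -3.7]
width: 0.0107
```

Run:
```python
from mv import *
im=capture('wrist'); cv2.imwrite('pics/w2.png',im[:,:,::-1])
need([.548,.0065,.22],-0.1)
```

```text
tool shift mm [-322.3  138.3  -45.1] yaw 0.005 alt -3.137 cur yang -0.095 q6 0.75 tcp [0.441  0.3405 0.1752] tilt [ 0.0015  0.0012 -1.    ] F [ 0.68 -0.66 -1.64] w 0.0106 t 3.87
```

View pics/w2.png

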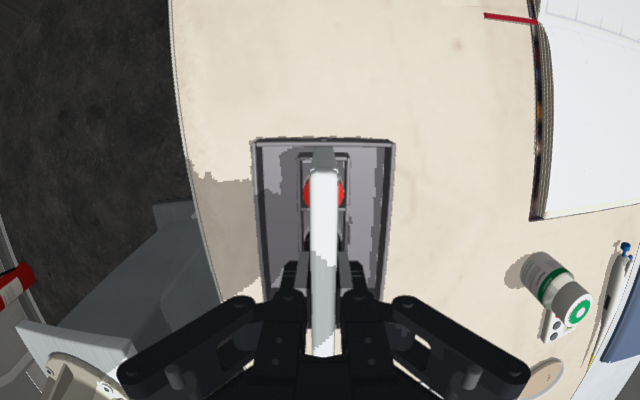

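```bash
python3 -c "
from mv import *
need([.516,-.15,.265],-0.197)"
```

```text
tool shift mm [-481.1  121.3  -90.3] yaw 0.102 alt -3.04 cur yang -0.095 q6 0.75 tcp [0.441  0.3405 0.1752] tilt [ 0.0015  0.0012 -1.    ] F [ 0.68 -0.66 -1.64] w 0.0106 t 3.87
```

>>> drive_tool(commands="0 0 -8 0 5; -4 0 -20 0 5; -12 2 -35 0.01 5; -24 4 -50 0.02 5; -40 8 -64 0.03 5")

```text
clock: 4.28
tcp_pos: [0.4444, 0.2995, 0.2384]
ee_rot: [-2.355, -2.079, -0.001]
wrist_force: [1.1, 0.7, -3.3]
width: 0.0104
```

>>> drive_tool(commands="-20 4 -12 0.01 5; -44 9 -20 0.02 5; -70 14 -25 0.03 5; -98 20 -25 0.04 5; -126 26 -25 0.05 5")

```text
clock: 4.7
tcp_pos: [0.4546, 0.17, 0.2632]
ee_rot: [2.406, 2.019, 0.002]
wrist_force: [1.0, -0.7, -3.7]
width: 0.0108
```

>>> drive_tool(commands="-28 6 0 0.01 5; -56 11 0 0.02 5; -84 16 0 0.02 5; -112 22 0 0.02 5; -140 28 0 0.02 5")

```text
clock: 5.12
tcp_pos: [0.4574, 0.027, 0.2627]
ee_rot: [2.427, 1.995, 0.001]
wrist_force: [1.3, 1.2, -3.3]
width: 0.0109
```

```bash
python3 -c "
from mv import *
need([.516,-.15,.265],-0.197)"
```

```text
tool shift mm [-162.4   91.8   -2.2] yaw 0.002 alt -3.139 cur yang -0.1949 q6 0.251 tcp [0.4574 0.027  0.2627] tilt [ 0.0006 -0.     -1.    ] F [ 1.32  1.2  -3.26] w 0.0109 t 5.12
```

>>> drive_tool(commands="-28 14 0 0 5; -58 30 0 0 5; -88 46 0 0 5; -116 62 0 0 5; -140 78 0 0 5")

```text
clock: 5.53
tcp_pos: [0.5071, -0.1261, 0.2628]
ee_rot: [2.427, 1.994, 0.0]
wrist_force: [0.7, -0.1, -2.8]
width: 0.0108
```

>>> drive_tool(commands="-14 8 0 0 5; -20 12 0 0 5; -20 12 0 0 5; -20 12 0 0 5")

```text
clock: 5.87
tcp_pos: [0.5146, -0.1455, 0.262]
ee_rot: [-2.427, -1.993, 0.0]
wrist_force: [-1.1, 0.7, -2.5]
width: 0.0111
```

Run:
```python
from mv import *
W=camera_params('wrist'); im=capture('wrist'); cv2.imwrite('pics/w3.png',im[:,:,::-1])
import json; json.dump({k:np.array(v).tolist() for k,v in W.items()},open('w3.json','w'))
need([.516,-.15,.265],-0.197)
for l,z in [('dock',0),('dock_slot',.024)]:
    for d in place_of('wrist',l)[:2]:
        u,v=d['location'][1]*640,d['location'][0]*400
        print(l,d['p'],u,v,onz(W,u,v,z,True))
```

```text
tool shift mm [-4.6  2.4 -3.1] yaw 0.002 alt -3.139 cur yang -0.1949 q6 -0.083 tcp [ 0.5145 -0.145   0.2619] tilt [-0.0007  0.0006 -1.    ] F [ 0.05  0.08 -3.8 ] w 0.0108 t 5.92
dock 0.62 322.88 34.48 [0.5449 0.0116 0.    ]
dock_slot 0.8 246.59199999999998 33.28 [0.4705 0.0256 0.024 ]
```

View pics/w3.png

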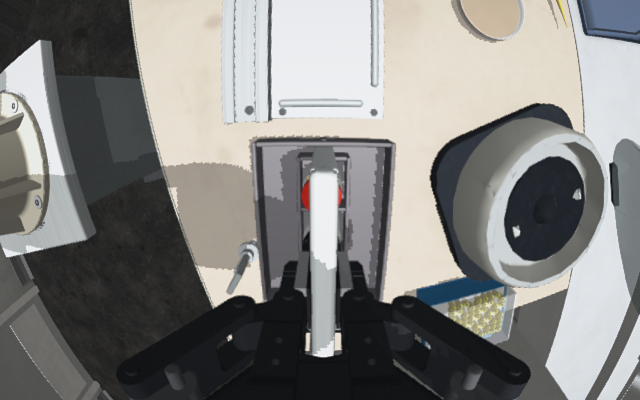

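Run:
```python
import cv2
a=cv2.imread('pics/w3.png')[0:135,210:395]; cv2.imwrite('pics/w3c.png',cv2.resize(a,None,fx=4.3,fy=4.3,interpolation=cv2.INTER_CUBIC))
```

```text
(no output)
```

View pics/w3c.png

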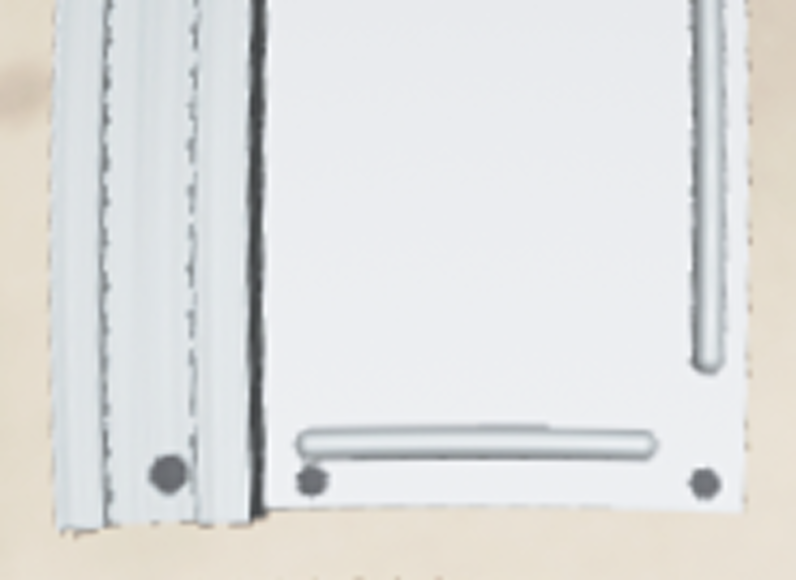

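```bash
cat > dk.py <<'E'
from mv import *; import json
from scipy.optimize import least_squares
W=json.load(open('w3.json'))
def P(u,v,z): return onz(W,210+u/4.3,v/4.3,z,True)[:2]
# (pixel, z, axis, value)
obs=[((58,100),.024,0,-.1),((56,450),.024,0,-.1),((249,30),.024,0,-.052),((250,480),.024,0,-.052),
((104,60),.024,0,-.087),((107,450),.024,0,-.087),((194,60),.024,0,-.065),((197,450),.024,0,-.065),
((691,50),.0065,0,.052),((692,300),.0065,0,.052),
((340,432),.0065,1,-.068),((600,434),.0065,1,-.068),
((80,528),.024,1,-.09),((225,522),.024,1,-.09)]
pts=[P(*o[0],o[1]) for o in obs]
def f(p):
    c,s=np.cos(p[2]),np.sin(p[2]); r=[]
    for q,o in zip(pts,obs):
        d=q-p[:2]; l=(c*d[0]+s*d[1], -s*d[0]+c*d[1]); r.append(l[o[2]]-o[3])
    return np.array(r)*1000
s=least_squares(f,[.547,.006,-.197],loss='soft_l1'); print(s.x,f(s.x).round(1))
E
python3 dk.py
```

```text
[ 0.5424  0.0086 -0.1985] [ 1.5  0.8 -0.6 -0.2 -0.3  0.5 -0.5  0.3 -0.5 -0.3 -0.6 -1.1  0.8  0.8]
```

Run:
```python
from mv import *; import json
W=json.load(open('w3.json'))
s=state();M=R.from_rotvec(s['ee_rot']).as_matrix()
a=cv2.imread('pics/w3.png')[125:310,240:410]; cv2.imwrite('pics/w3d.png',cv2.resize(a,None,fx=4,fy=3.2,interpolation=cv2.INTER_CUBIC))
z=s['tcp_pos'][2]-.148+.026
for u,v in [(254,140),(396,141),(325,140)]:
    print(M.T@(onz(W,u,v,z,True)-s['tcp_pos'])*1000)
c,sn=np.cos(-.1985),np.sin(-.1985)
need([.5424,.0086,.262],-.1985)
```

```text
[ 61.0824 -43.9881 122.0408]
[ 60.3976  45.9685 121.9944]
[ 60.3329   0.9209 122.0175]
tool shift mm [155.8  -2.4   0. ] yaw 0.005 alt -3.137 cur yang -0.194 q6 -0.083 tcp [ 0.5147 -0.1447  0.262 ] tilt [-0.0004  0.0004 -1.    ] F [-0.06 -0.42 -3.62] w 0.0109 t 6.02
```

View pics/w3d.png

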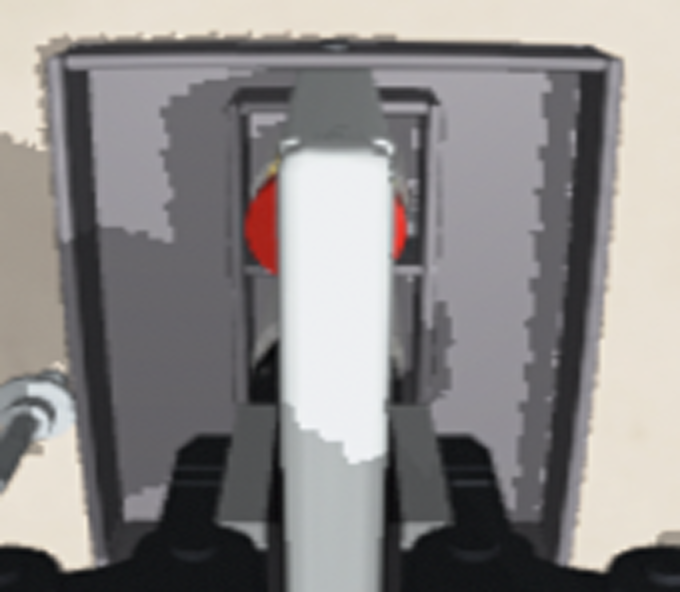

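>>> drive_tool(commands="10 0 0 0.002 5; 30 -1 0 0.004 5; 58 -2 0 0.005 5; 86 -3 0 0.005 5; 112 -3 0 0.005 5")

```text
clock: 6.43
tcp_pos: [0.5336, -0.0329, 0.262]
ee_rot: [-2.432, -1.988, -0.0]
wrist_force: [0.5, 0.1, -3.6]
width: 0.0113
```

>>> drive_tool(commands="20 0 15 0 5; 35 0 30 0 5; 43 0 45 0 5; 45 0 60 0 5; 45 0 72 0 5")

```text
clock: 6.85
tcp_pos: [0.5424, 0.011, 0.1889]
ee_rot: [-2.429, -1.991, 0.0]
wrist_force: [0.9, 1.2, -2.8]
width: 0.0108
```

>>> drive_tool(commands="0 0 6 0 5; 0 0 6 0 5; 0 0 6 0 5; 0 0 6 0 5")

```text
clock: 7.18
tcp_pos: [0.5433, 0.0089, 0.1847]
ee_rot: [2.432, 1.988, 0.002]
wrist_force: [-0.2, 0.4, -4.2]
width: 0.0111
```

Run:
```python
from mv import *; import json
W=camera_params('wrist'); im=capture('wrist'); cv2.imwrite('pics/w4.png',im[:,:,::-1])
need([.5424,.0086,.152],-.1985)
```

```text
tool shift mm [-0.4 -1.  32.8] yaw -0.002 alt 3.14 cur yang -0.2001 q6 0.213 tcp [0.5434 0.0088 0.1848] tilt [ 0.0015  0.0001 -1.    ] F [-0.41 -0.46 -3.69] w 0.011 t 7.23
```

View pics/w4.png

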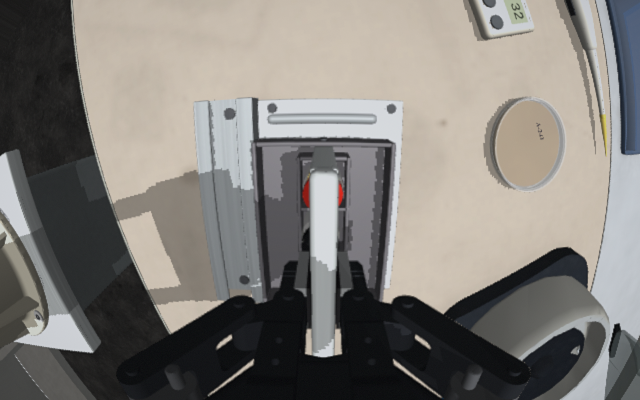

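Run:
```python
from mv import *
W=camera_params('wrist');s=state()
a=cv2.imread('pics/w4.png')[90:180,190:410]; cv2.imwrite('pics/w4c.png',cv2.resize(a,None,fx=3.6,fy=5,interpolation=cv2.INTER_CUBIC))
c,sn=np.cos(-.1985),np.sin(-.1985)
for n,u,v,z in [('rodfar y68',320,124,.0065),('railface x-52',252,115,.024),('rail end y90',240,98,.024),('rail left x-100',200,115,.024),('rimfar',325,141,.063),('rimL',255,150,.063),('rimR',395,150,.063)]:
    q=onz(W,u,v,z,True); d=q[:2]-[.5424,.0086]; print(n,(c*d[0]+sn*d[1])*1e3,(-sn*d[0]+c*d[1])*1e3)
```

```text
rodfar y68 -1.6327137133641396 68.00178401952974
railface x-52 -52.526293087576455 77.11114602812127
rail end y90 -61.50901554014962 90.58293413110306
rail left x-100 -94.7893087602421 79.6970786384257
rimfar 1.9249754407612771 60.88575076028772
rimL -42.53050008264587 55.82534509104157
rimR 46.53187251948701 55.75524711704298
```

View pics/w4c.png

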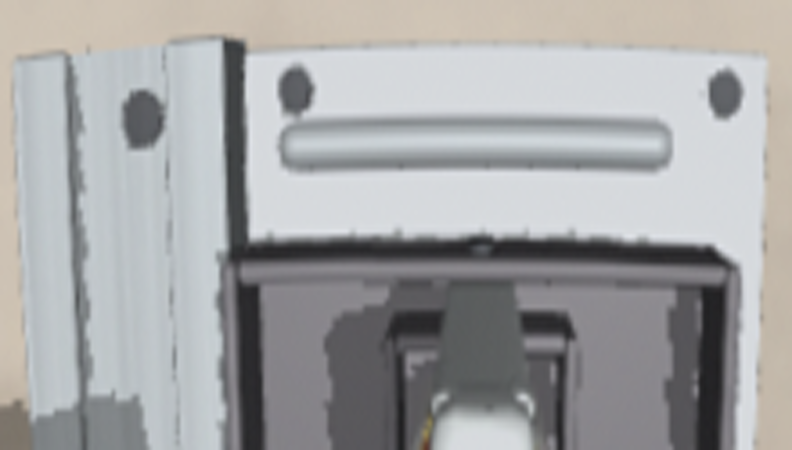

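>>> drive_tool(commands="0 -1 7 0 5; 0 -1 14 0 5; 0 -1 20 0 5; 0 -1 25 0 5; 0 -1 29 0 5")

```text
clock: 7.65
tcp_pos: [0.5416, 0.0088, 0.1539]
ee_rot: [-2.432, -1.988, 0.001]
wrist_force: [0.4, 0.4, -3.2]
width: 0.011
```

>>> drive_tool(commands="0 0 1 0 5; 0 0 2 0 5; 0 0 3 0 5; 0 0 3 0 5; 0 0 3 0 5")

```text
clock: 8.07
tcp_pos: [0.542, 0.0089, 0.1522]
ee_rot: [2.432, 1.988, 0.001]
wrist_force: [-2.3, -1.7, -0.6]
width: 0.0106
```

>>> drive_tool(commands="0 0 1 0 5; 0 0 1 0 5; 0 0 1 0 5")

```text
clock: 8.32
tcp_pos: [0.542, 0.0089, 0.1521]
ee_rot: [2.432, 1.988, 0.0]
wrist_force: [-6.0, -0.1, 11.8]
width: 0.0111
```

Run:
```python
from mv import *; import json
W=camera_params('wrist'); im=capture('wrist'); cv2.imwrite('pics/w5.png',im[60:310,150:450,::-1].repeat(2,0).repeat(2,1))
need([.5424,.0086,.152],-.1985)
```

```text
tool shift mm [-0.2  0.5  0.1] yaw -0.001 alt 3.14 cur yang -0.2 q6 0.214 tcp [0.542  0.0089 0.1521] tilt [ 0.0003 -0.0001 -1.    ] F [-5.54 -0.82 12.18] w 0.011 t 8.37
```

View pics/w5.png

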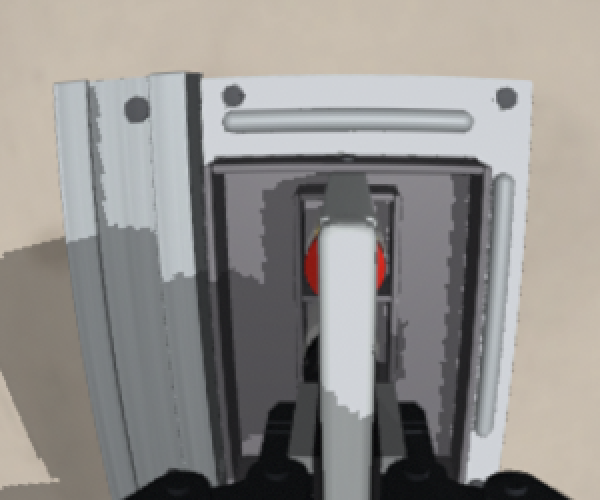

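The caddy is seated in the bay: it reads 12 N upward at the expected height, with gaps to the rods on all sides. I'm releasing it.

>>> drive_tool(commands="0 0 -1 0 12; 0 0 -1 0 20; 0 0 -1 0 40; 0 0 -1 0 60; 0 0 -1 0 60")

```text
clock: 8.78
tcp_pos: [0.5421, 0.0089, 0.1519]
ee_rot: [2.432, 1.988, 0.0]
wrist_force: [0.8, -0.9, 0.3]
width: 0.0553
```

>>> drive_tool(commands="0 0 0 0 60; 0 0 -15 0 60; 0 0 -40 0 60; 0 0 -75 0 60; 0 0 -110 0 60")

```text
clock: 9.2
tcp_pos: [0.5412, 0.0089, 0.2624]
ee_rot: [-2.431, -1.988, 0.003]
wrist_force: [0.4, 0.3, 0.7]
width: 0.0599
```

Run:
```python
from mv import *
W=camera_params('wrist'); im=capture('wrist'); cv2.imwrite('pics/w6.png',im[:,:,::-1])
# want tool y along hold_down y: block x yaw ~-.205 -> y angle 1.366
need([.475,-.25,.30],1.366)
```

```text
tool shift mm [-267.5  -16.4  -30.9] yaw -1.566 alt 1.576 cur yang -0.2 q6 0.214 tcp [0.5445 0.0089 0.2696] tilt [ 0.0079  0.0001 -1.    ] F [3.56 0.2  5.19] w 0.0601 t 9.25
```

View pics/w6.png

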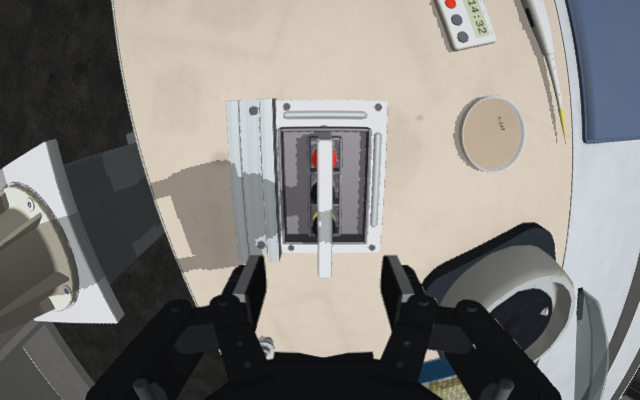

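The caddy stands in the bay at (323,185) with all three caps under the bar. Next is the hold-down.

Run:
```python
from mv import *
need([.475,-.313,.30],-1.776)
```

```text
tool shift mm [-329.3   -3.9  -30.9] yaw -1.566 alt 1.576 cur yang -0.2 q6 0.214 tcp [0.5445 0.0089 0.2696] tilt [ 0.0079  0.0001 -1.    ] F [3.56 0.2  5.19] w 0.0601 t 9.25
```

>>> drive_tool(commands="-20 -10 -8 0.12 60; -50 -20 -16 0.24 60; -90 -26 -24 0.36 60; -125 -26 -32 0.48 60; -160 -26 -38 0.6 60")

```text
clock: 9.67
tcp_pos: [0.4839, -0.144, 0.3006]
ee_rot: [2.914, 1.173, 0.001]
wrist_force: [1.0, -0.0, 0.2]
width: 0.06
```

Run:
```python
from mv import *
need([.475,-.313,.30],-1.776)
```

```text
tool shift mm [-123.5  115.6    0.6] yaw 0.971 alt -2.171 cur yang -0.8053 q6 0.513 tcp [ 0.4839 -0.144   0.3006] tilt [ 0.001  -0.0003 -1.    ] F [ 0.98 -0.05  0.17] w 0.06 t 9.67
```

>>> drive_tool(commands="-25 22 0 0.12 60; -50 45 0 0.24 60; -75 70 0 0.36 60; -100 93 0 0.48 60; -123 115 0 0.6 60")

```text
clock: 10.08
tcp_pos: [0.4761, -0.3129, 0.2997]
ee_rot: [3.131, 0.258, 0.0]
wrist_force: [0.2, 0.3, -0.6]
width: 0.0599
```

>>> drive_tool(commands="0 0 0 0.12 60; 0 0 0 0.24 60; 0 0 0 0.37 60; 0 0 0 0.37 60; 0 0 0 0.37 60")

```text
clock: 10.5
tcp_pos: [0.4765, -0.3109, 0.2996]
ee_rot: [-3.126, 0.307, 0.0]
wrist_force: [0.2, 0.1, -0.4]
width: 0.06
```

Run:
```python
from mv import *; import json
need([.475,-.313,.30],-1.776)
W=camera_params('wrist'); im=capture('wrist'); cv2.imwrite('pics/w7.png',im[:,:,::-1])
json.dump({k:np.array(v).tolist() for k,v in W.items()},open('w7.json','w'))
for l,z in [('parking_block',0),('hold_down',.024),('hold_down_grip',.119),('hold_down_tip',.038)]:
    for d in place_of('wrist',l)[:2]:
        u,v=d['location'][1]*640,d['location'][0]*400
        print(l,d['p'],u,v,onz(W,u,v,z,True))
a=im[100:350,200:450,::-1]; cv2.imwrite('pics/w7c.png',cv2.resize(a,None,fx=2.4,fy=2.4,interpolation=cv2.INTER_CUBIC))
```

```text
tool shift mm [-1.   2.3 -0.4] yaw 0.009 alt -3.132 cur yang -1.7666 q6 1.186 tcp [ 0.4765 -0.3109  0.2996] tilt [-0.0002  0.0001 -1.    ] F [ 0.19  0.08 -0.4 ] w 0.06 t 10.5
parking_block 0.66 322.496 174.0 [ 0.4739 -0.3087  0.    ]
parking_block 0.21 57.599999999999994 197.92000000000002 [0.5337 0.1339 0.    ]
hold_down 0.74 324.096 178.92 [ 0.4732 -0.3105  0.024 ]
hold_down 0.61 258.816 241.12 [ 0.4112 -0.2149  0.024 ]
hold_down_grip 0.86 321.472 206.68 [ 0.4725 -0.3076  0.119 ]
hold_down_grip 0.66 242.304 264.0 [ 0.4306 -0.2225  0.119 ]
hold_down_tip 0.87 323.96799999999996 142.79999999999998 [ 0.516  -0.3187  0.038 ]
hold_down_tip 0.72 276.416 254.8 [ 0.3953 -0.2359  0.038 ]
```

View pics/w7.png

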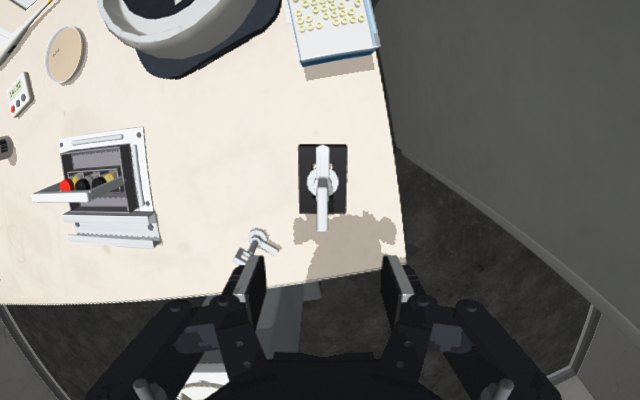

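View pics/w7c.png

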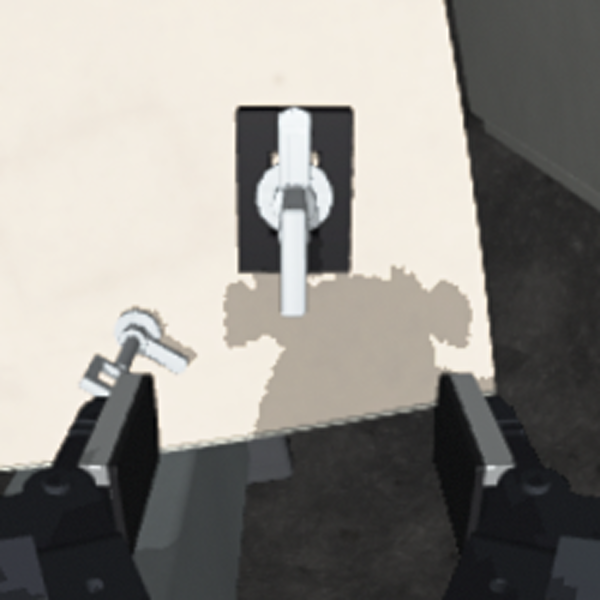

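Run:
```python
from mv import *; import json
W=json.load(open('w7.json'))
f=lambda u,v:(200+u/2.4,100+v/2.4)
for n,u,v,z in [('loopnear',293,315,.126),('collar',294,198,.030),('tip end',294,108,.041),('bUL',237,106,.024),('bUR',354,106,.024),('bLR',351,271,.024),('bLL',239,271,.024)]:
    print(n,onz(W,*f(u,v),z,True))
for o in ([.473,-.3095,.173],): need(o,-1.772)
```

```text
loopnear [ 0.4529 -0.3043  0.126 ]
collar [ 0.4709 -0.3081  0.03  ]
tip end [ 0.5143 -0.3168  0.041 ]
bUL [ 0.5184 -0.2904  0.024 ]
bUR [ 0.5078 -0.3441  0.024 ]
bLR [ 0.4272 -0.3283  0.024 ]
bLL [ 0.4381 -0.2737  0.024 ]
tool shift mm [ -3.8  -0.6 126.9] yaw 0.004 alt -3.137 cur yang -1.7678 q6 1.187 tcp [ 0.4766 -0.3108  0.2999] tilt [ 0.0001 -0.0001 -1.    ] F [ 0.16 -0.21 -0.49] w 0.0598 t 10.75
```

>>> drive_tool(commands="-2 0 30 0.002 60; -4 -1 65 0.003 60; -4 -1 95 0.003 60; -4 -1 117 0.003 60; -4 -1 128 0.003 60")

```text
clock: 11.17
tcp_pos: [0.4716, -0.3082, 0.1691]
ee_rot: [-3.124, 0.315, 0.005]
wrist_force: [0.2, 1.0, 0.0]
width: 0.0601
```

>>> drive_tool(commands="0 0 0 0 45; 0 0 0 0 30; 0 0 0 0 20; 0 0 0 0 12; 0 0 0 0 3")

```text
clock: 11.58
tcp_pos: [0.4737, -0.3097, 0.1736]
ee_rot: [3.124, -0.317, 0.004]
wrist_force: [-0.7, 2.4, 4.4]
width: 0.0078
```

>>> drive_tool(commands="0 0 0 0 3; 0 0 0 0 3; 0 0 0 0 3")

```text
clock: 11.83
tcp_pos: [0.4737, -0.3096, 0.1735]
ee_rot: [3.124, -0.317, 0.004]
wrist_force: [-0.3, 1.8, 7.5]
width: 0.008
```

Run:
```python
from mv import *
need([.4722,-.3088,.173],-1.771)
W=camera_params('wrist'); im=capture('wrist'); cv2.imwrite('pics/w8.png',im[:,:,::-1])
```

```text
tool shift mm [-1.6 -0.5  0.5] yaw -0.002 alt 3.14 cur yang -1.773 q6 1.191 tcp [ 0.4737 -0.3096  0.1735] tilt [ 0.0025 -0.0014 -1.    ] F [-0.29  1.83  7.53] w 0.008 t 11.83
```

View pics/w8.png

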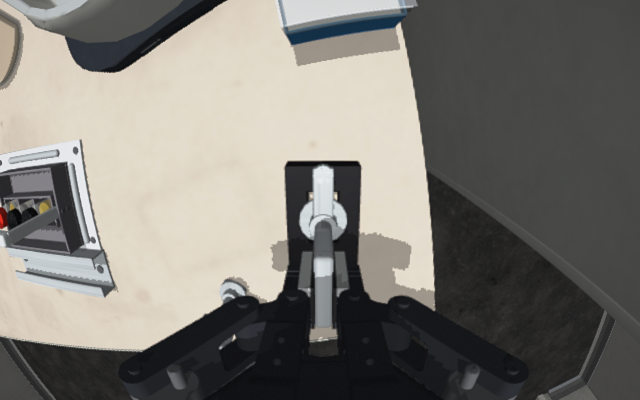

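>>> drive_tool(commands="0 0 -5 0 3; 0 0 -15 0 3; 0 0 -28 0 3; 0 0 -45 0 3; 0 0 -65 0 3")

```text
clock: 12.3
tcp_pos: [0.4722, -0.3089, 0.2376]
ee_rot: [-3.125, 0.317, 0.002]
wrist_force: [-0.1, 1.2, -1.8]
width: 0.008
```

>>> drive_tool(commands="0 0 -15 0 3; 0 0 -28 0 3; 0 0 -32 0 3; 0 0 -32 0 3; 0 0 -32 0 3")

```text
clock: 12.72
tcp_pos: [0.4726, -0.3091, 0.2688]
ee_rot: [3.126, -0.317, 0.0]
wrist_force: [-0.2, -0.4, -1.8]
width: 0.0076
```

Run:
```python
from mv import *
need([.4679,.0236,.27],-.1985)
W=camera_params('wrist'); im=capture('wrist'); cv2.imwrite('pics/w9.png',im[:,:,::-1])
a=im[130:350,240:410,::-1]; cv2.imwrite('pics/w9c.png',cv2.resize(a,None,fx=2.7,fy=2.7,interpolation=cv2.INTER_CUBIC))
```

```text
tool shift mm [ -71.4 -324.9   -1.2] yaw 1.567 alt -1.575 cur yang -1.7731 q6 1.191 tcp [ 0.4726 -0.3091  0.2688] tilt [ 0. -0. -1.] F [-0.21 -0.39 -1.8 ] w 0.0076 t 12.72
```

View pics/w9c.png

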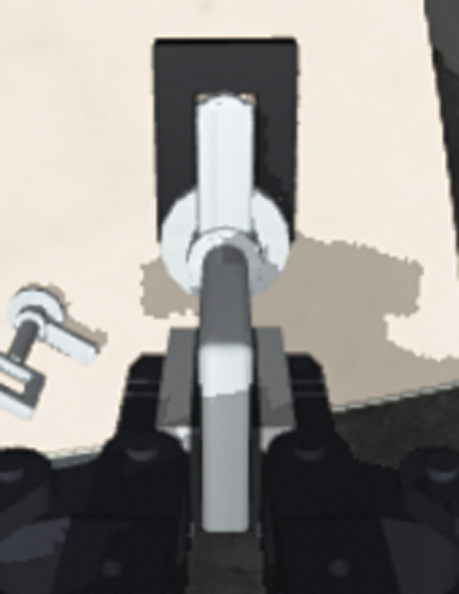

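Run:
```python
from mv import *
W=camera_params('wrist');s=state();M=R.from_rotvec(s['ee_rot']).as_matrix();t=s['tcp_pos']
f=lambda u,v:(240+u/2.7,130+v/2.7)
for n,u,v,h in [('collar',227,234,.006),('tip',226,95,.018),('loopend near',225,531,.102),('collarL',162,232,.006),('collarR',292,232,.006)]:
    print(n,(M.T@(onz(W,*f(u,v),t[2]-.1495+h,True)-t)*1000).round(1))
for th in np.linspace(0,2*np.pi,8,endpoint=False):
    q=proj(W,t+M@np.array([.018*np.cos(th),.018*np.sin(th),.1435]),True)[0]; print(((q-[240,130])*2.7).round(0),end=' ')
```

```text
collar [  0.4  -0.4 143.5]
tip [ 41.4  -0.7 131.5]
loopend near [-21.7  -1.1  47.5]
collarL [  0.9 -18.2 143.5]
collarR [  0.9  17.4 143.5]
[229. 172.] [276. 191.] [294. 235.] [274. 278.] [228. 295.] [183. 278.] [163. 235.] [181. 191.]
```

>>> drive_tool(commands="-3 -14 0 0.05 3; -9 -40 0 0.15 3; -16 -72 0 0.27 3; -24 -106 0 0.39 3; -31 -140 0 0.51 3")

```text
clock: 13.18
tcp_pos: [0.4696, -0.1646, 0.2677]
ee_rot: [-2.941, 1.105, 0.003]
wrist_force: [1.0, 0.2, -2.4]
width: 0.0076
```

Run:
```python
from mv import *
need([.4679,.0236,.27],-.1985)
```

```text
tool shift mm [-125.1 -140.5   -2.1] yaw 1.051 alt -2.091 cur yang -2.2895 q6 1.949 tcp [ 0.4696 -0.1646  0.2677] tilt [-0.002   0.0008 -1.    ] F [ 0.95  0.17 -2.43] w 0.0076 t 13.18
```

>>> drive_tool(commands="-20 -23 -2 -0.08 3; -42 -47 -2 -0.2 3; -64 -72 -2 -0.32 3; -86 -97 -2 -0.44 3; -105 -118 -2 -0.56 3")

```text
clock: 13.6
tcp_pos: [0.4673, -0.0061, 0.27]
ee_rot: [-3.133, 0.229, 0.003]
wrist_force: [0.5, 0.6, -1.7]
width: 0.0077
```

>>> drive_tool(commands="0 0 0 -0.12 3; 0 0 0 -0.24 3; 0 0 0 -0.36 3; 0 0 0 -0.48 3; 0 0 0 -0.6 3")

```text
clock: 14.02
tcp_pos: [0.4675, -0.0078, 0.2699]
ee_rot: [-3.06, -0.708, 0.003]
wrist_force: [-0.2, -0.1, -2.2]
width: 0.008
```

>>> drive_tool(commands="0 0 0 -0.12 3; 0 0 0 -0.24 3; 0 0 0 -0.36 3; 0 0 0 -0.48 3; 0 0 0 -0.6 3")

```text
clock: 14.43
tcp_pos: [0.4675, -0.008, 0.2699]
ee_rot: [-2.714, -1.58, 0.003]
wrist_force: [0.2, -0.1, -1.5]
width: 0.0078
```

Run:
```python
from mv import *
need([.4679,.0236,.23],-.1985)
```

```text
tool shift mm [ 27.7 -15.2  39.9] yaw -0.318 alt 2.824 cur yang -0.5166 q6 0.496 tcp [ 0.4675 -0.008   0.2699] tilt [-0.002  0.    -1.   ] F [ 0.22 -0.08 -1.53] w 0.0078 t 14.43
```

>>> drive_tool(commands="8 -4 4 -0.11 3; 18 -10 15 -0.22 3; 26 -14 28 -0.318 3; 28 -15 38 -0.318 3; 28 -15 40 -0.318 3")

```text
clock: 14.85
tcp_pos: [0.4678, 0.0241, 0.2286]
ee_rot: [-2.437, -1.979, 0.005]
wrist_force: [-0.2, 0.2, -1.9]
width: 0.0078
```

>>> drive_tool(commands="0 0 0 0 3; 0 0 0 0 3")

```text
clock: 15.02
tcp_pos: [0.4691, 0.0234, 0.2308]
ee_rot: [-2.439, -1.98, 0.001]
wrist_force: [-0.2, -0.6, -1.4]
width: 0.0078
```

Run:
```python
from mv import *
import json
need([.4679,.0236,.173],-.1985)
W=camera_params('wrist'); im=capture('wrist'); cv2.imwrite('pics/w10.png',im[:,:,::-1])
json.dump({k:np.array(v).tolist() for k,v in W.items()},open('w10.json','w'))
a=im[60:320,210:470,::-1]; cv2.imwrite('pics/w10c.png',cv2.resize(a,None,fx=2.3,fy=2.3,interpolation=cv2.INTER_CUBIC))
im=capture('scene'); a=im[190:300,250:380,::-1]; cv2.imwrite('pics/s10.png',cv2.resize(a,None,fx=5,fy=5,interpolation=cv2.INTER_CUBIC))
```

```text
tool shift mm [-0.  -1.1 57.8] yaw -0.008 alt 3.133 cur yang -0.2068 q6 0.254 tcp [0.4691 0.0234 0.2308] tilt [-0.0006 -0.0002 -1.    ] F [-0.2  -0.6  -1.38] w 0.0078 t 15.02
```

View pics/w10c.png

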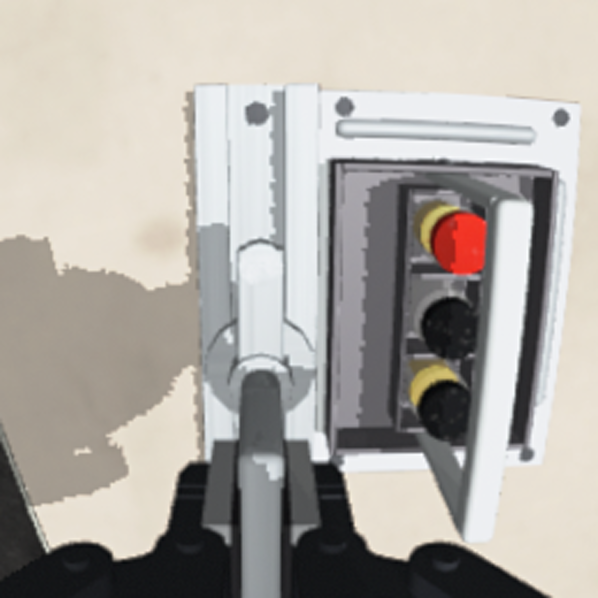

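View pics/s10.png

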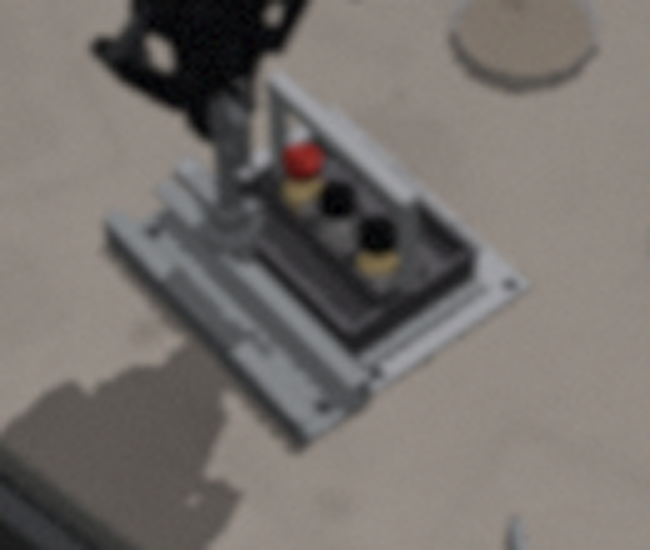

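Run:
```python
from mv import *; import json
W=json.load(open('w10.json'));s=state();M=R.from_rotvec(s['ee_rot']).as_matrix();t=s['tcp_pos']
f=lambda u,v:(210+u/2.3,60+v/2.3)
for n,u,v,z in [('railL',195,150,.024),('slotL',229,150,.024),('slotR',284,150,.024),('railR',319,150,.024),('railL2',203,420,.024),('railR2',319,420,.024),('collL',205,362,t[2]-.1495+.006),('collR',316,362,t[2]-.1495+.006)]:
    print(n,(M.T@(onz(W,*f(u,v),z,True)-t)*1000).round(1))
need([.4679,.0236,.173],-.1985)
```

```text
railL [ 64.7 -26.2 207.3]
slotL [ 64.6 -13.  207.3]
slotR [ 64.5   8.2 207.3]
railR [ 64.7  21.8 207.3]
railL2 [-49.7 -25.7 207.3]
railR2 [-49.8  24.4 207.3]
collL [  1.5 -18.7 143.5]
collR [  1.5  17.1 143.5]
tool shift mm [-0.1 -1.5 58.3] yaw -0.008 alt 3.134 cur yang -0.2063 q6 0.253 tcp [0.4694 0.0234 0.2313] tilt [ 0.0007 -0.0001 -1.    ] F [-0.49  0.22 -3.07] w 0.0079 t 15.12
```

>>> drive_tool(commands="0 -1 8 -0.008 3; 0 -1 20 -0.008 3; 0 -1 31 -0.008 3; 0 -1 40 -0.008 3; 0 -1 46 -0.008 3")

```text
clock: 15.53
tcp_pos: [0.4678, 0.0238, 0.1839]
ee_rot: [-2.429, -1.992, 0.001]
wrist_force: [0.0, -0.5, -1.8]
width: 0.0079
```

>>> drive_tool(commands="0 0 3 0 3; 0 0 6 0 3; 0 0 8 0 3; 0 0 10 0 3; 0 0 10 0 3")

```text
clock: 15.95
tcp_pos: [0.4681, 0.024, 0.1748]
ee_rot: [2.429, 1.993, 0.0]
wrist_force: [-0.2, -0.1, -1.8]
width: 0.0076
```

Run:
```python
from mv import *
need([.4679,.0236,.173],-.1985)
W=camera_params('wrist'); im=capture('wrist')
a=im[60:320,210:470,::-1]; cv2.imwrite('pics/w11c.png',cv2.resize(a,None,fx=2.3,fy=2.3,interpolation=cv2.INTER_CUBIC))
```

```text
tool shift mm [-0.4 -0.2  1.8] yaw 0.002 alt -3.14 cur yang -0.1965 q6 0.245 tcp [0.4681 0.024  0.1748] tilt [ 0.0001 -0.     -1.    ] F [-0.19 -0.12 -1.8 ] w 0.0076 t 15.95
```

View pics/w11c.png

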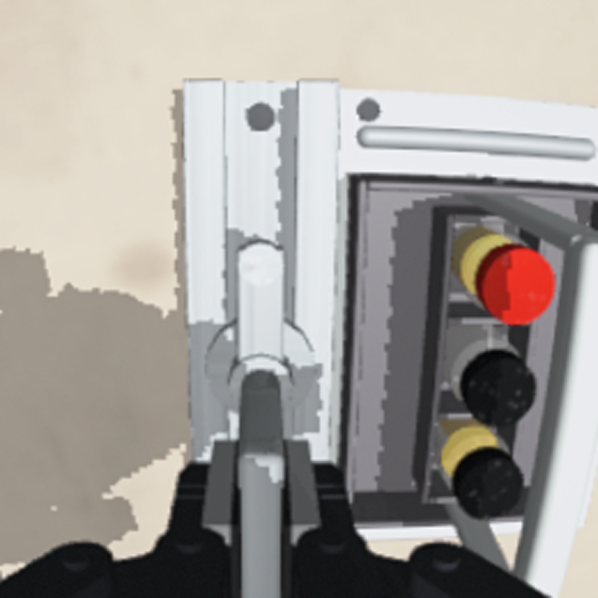

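>>> drive_tool(commands="0 0 1 0 3; 0 0 1 0 3; 0 0 1.5 0 3; 0 0 1.5 0 3")

```text
clock: 16.33
tcp_pos: [0.4683, 0.024, 0.1736]
ee_rot: [2.428, 1.993, 0.001]
wrist_force: [-0.9, 0.9, 0.6]
width: 0.0078
```

>>> drive_tool(commands="0 0 0 0.05 3; 0 0 0 0.15 3; 0 0 0 0.27 3; 0 0 0 0.39 3; 0 0 0 0.51 3")

```text
clock: 16.75
tcp_pos: [0.4684, 0.0241, 0.1736]
ee_rot: [2.857, 1.307, 0.001]
wrist_force: [0.4, 1.3, -0.5]
width: 0.0076
```

>>> drive_tool(commands="0 0 0 0.12 3; 0 0 0 0.24 3; 0 0 0 0.36 3; 0 0 0 0.48 3; 0 0 0 0.6 3")

```text
clock: 17.17
tcp_pos: [0.4684, 0.024, 0.1736]
ee_rot: [-3.115, -0.405, -0.001]
wrist_force: [-0.2, 0.3, -1.1]
width: 0.0077
```

>>> drive_tool(commands="0 0 0 0.12 3; 0 0 0 0.24 3; 0 0 0 0.36 3; 0 0 0 0.46 3; 0 0 0 0.46 3")

```text
clock: 17.58
tcp_pos: [0.4684, 0.024, 0.1736]
ee_rot: [-3.126, 0.314, -0.001]
wrist_force: [0.6, -1.2, 0.1]
width: 0.0079
```

Run:
```python
from mv import *
need([.4679,.0236,.173],-.1985-np.pi/2)
W=camera_params('wrist'); im=capture('wrist'); cv2.imwrite('pics/w12.png',im[:,:,::-1])
```

```text
tool shift mm [-0.4  0.5  0.6] yaw -0.002 alt 3.14 cur yang -1.771 q6 1.819 tcp [0.4684 0.024  0.1736] tilt [ 0.0007  0.     -1.    ] F [ 0.57 -1.17  0.08] w 0.0079 t 17.58
```

View pics/w12.png

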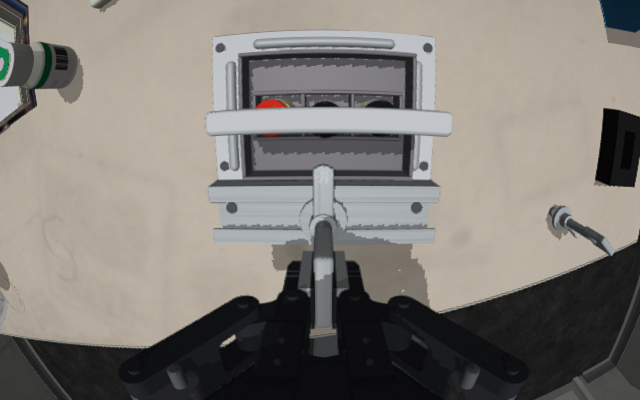

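The arm at (322,175) lies square over the caddy's near rim and the collar is on the rail. I'm releasing it.

>>> drive_tool(commands="0 0 0.6 0 3; 0 0 0.6 0 3; 0 0 0.6 0 9; 0 0 0.6 0 14; 0 0 0.6 0 30")

```text
clock: 18.05
tcp_pos: [0.4681, 0.024, 0.1727]
ee_rot: [-3.127, 0.304, 0.0]
wrist_force: [-0.4, -0.2, -0.3]
width: 0.0249
```

>>> drive_tool(commands="0 0 0 0 50; 0 0 0 0 50; 0 0 0 0 50; 0 0 -15 0 50; 0 0 -35 0 50")

```text
clock: 18.47
tcp_pos: [0.467, 0.0239, 0.2068]
ee_rot: [3.126, -0.306, -0.006]
wrist_force: [1.0, -0.9, -0.3]
width: 0.0504
```

>>> drive_tool(commands="0 0 -25 0 50; 0 0 -60 0 50; -10 0 -95 0 50; -20 0 -120 0 50; -20 0 -120 0 50")

```text
clock: 18.88
tcp_pos: [0.4492, 0.0281, 0.3326]
ee_rot: [-3.125, 0.306, -0.011]
wrist_force: [0.8, 0.4, 0.1]
width: 0.05
```

Run:
```python
from mv import *
need([.4679,.0236,.173],-.1985-np.pi/2)
W=camera_params('wrist'); im=capture('wrist'); cv2.imwrite('pics/w13.png',im[:,:,::-1])
for l,z in [('hold_down',.024),('hold_down_tip',.038),('hold_down_grip',.119),('caddy',.004),('caddy_handle',.098)]:
    for d in place_of('wrist',l)[:1]:
        q=onz(W,d['location'][1]*640,d['location'][0]*400,z,True)[:2]-[.5424,.0086]
        c,s=np.cos(-.1985),np.sin(-.1985); print(l,round(d['p'],2),(c*q[0]+s*q[1])*1e3,(-s*q[0]+c*q[1])*1e3)
im=capture('scene'); a=im[150:350,150:450,::-1]; cv2.imwrite('pics/s13.png',cv2.resize(a,None,fx=2.6,fy=2.6,interpolation=cv2.INTER_CUBIC))
```

```text
tool shift mm [ 18.1   1.1 159.7] yaw 0.003 alt -3.138 cur yang -1.7662 q6 1.825 tcp [0.4492 0.0281 0.3326] tilt [ 0.0069  0.0005 -1.    ] F [0.78 0.42 0.07] w 0.05 t 18.88
hold_down 0.88 -83.05551138237287 -230.42941197568163
hold_down_tip 0.63 -100.64110771572135 -251.9633576083304
hold_down_grip 0.77 -75.81798860315419 0.14478161914041437
caddy 0.86 1.2072537109226888 -0.3877791208908249
caddy_handle 0.86 -1.2090694525407764 0.9128406608762758
```

View pics/w13.png

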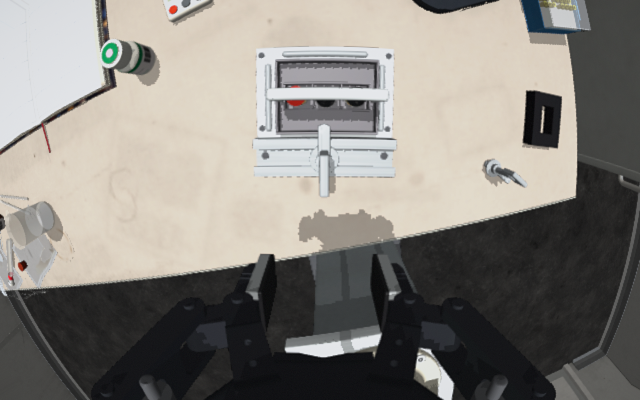

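View pics/s13.png

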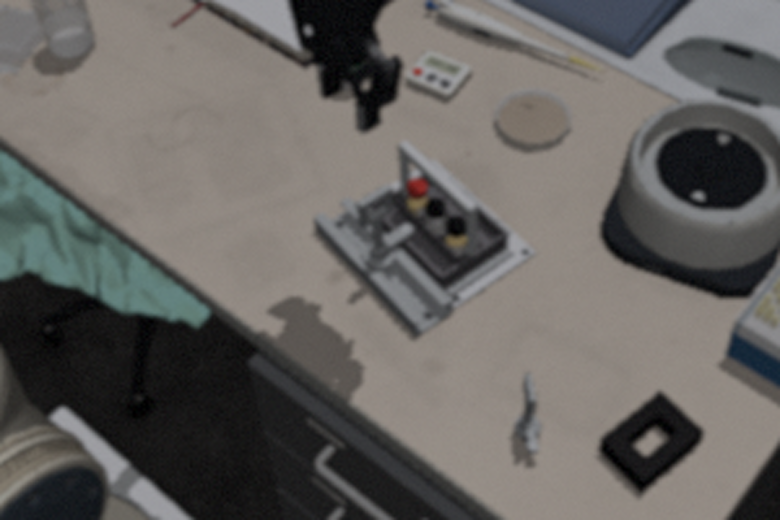

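Run:
```python
from mv import *
W=camera_params('wrist'); im=capture('wrist')
a=im[110:210,260:390,::-1]; o=cv2.resize(a,None,fx=6,fy=6,interpolation=cv2.INTER_CUBIC)
c,s=np.cos(-.1985),np.sin(-.1985); O=np.array([.5424,.0086,0]); A=np.array([[c,-s,0],[s,c,0],[0,0,1]])
for p in [(20,0,102),(-20,0,102),(44,0,18),(44,7,18),(44,-7,18)]+[(18*np.cos(t),18*np.sin(t),6) for t in np.arange(0,6.28,.5)]:
    X=O+A@(np.array([-76,0,24.])+p)/1000; q=proj(W,X,True)[0]
    cv2.circle(o,tuple(int(x) for x in (q-[260,110])*6+3),3,(0,0,255),-1)
cv2.imwrite('pics/w14.png',o)
```

```text
(no output)
```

View pics/w14.png

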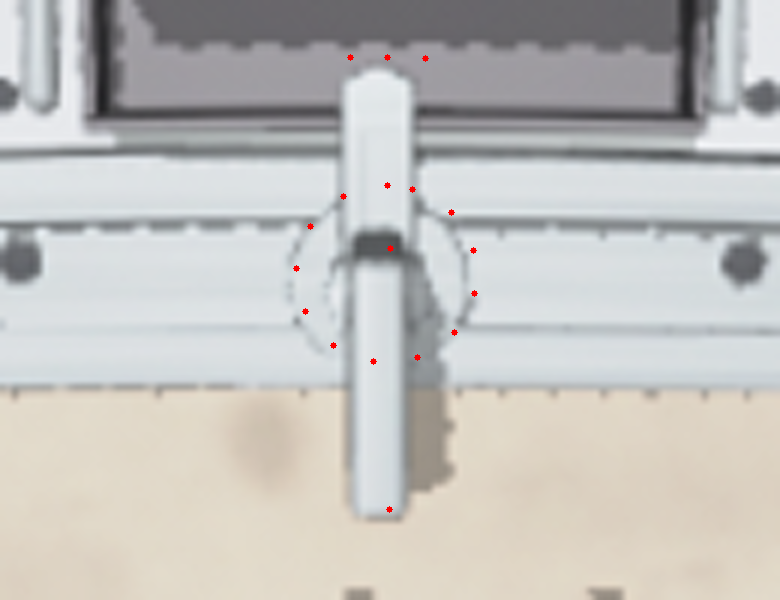

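The overlay agrees to about 2 mm and the hold-down is upright, so I'm handing in.

```bash
python3 -c "
from workcell import *
s=state(); print(s['clock'],s['wrist_force'],finish_job())"
```

```text
the job is handed in; nothing more can be done
19.2833 [ 0.27186324  0.25576834 -0.13382436] None
```

The caddy is stowed in the bay and the hold-down is locked across its rim. I handed the job in at about 19.3 s of the 58 s limit; the system reports no verdict.

**What I did**
- I carried the caddy level to the bay and set it down. The wrist force went to +12 N at the expected height before I released it.
- I took the larger hold-down from the black block and lowered its T-head along the slot until the collar touched the rail.
- I turned it a quarter turn with the arm towards the bay, let go and moved clear.

**Last checks**
- **Caddy:** about 1 mm from the bay centre, with all three vials standing.
- **Hold-down position:** the network put its grip point at x = -75.8 mm and y = 0.1 mm in the dock frame, against the nominal -76 and 0.
- **Hold-down pose:** an overlay of the expected upright, square hold-down matched the picture to about 2 mm.
- **Other things:** nothing on the table looked moved, and the wrist force was near zero.

**Slips and disagreements**
- In the final picture the network's `hold_down` and `hold_down_tip` labels landed on the small look-alike, so I relied on the overlay instead.
- I first turned the hold-down the wrong way while it was in the air, and corrected that before lowering it into the slot.

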